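Store the bottle stoppers

ROBOT

A 7-joint arm with a two-finger parallel gripper is mounted at the origin on the work surface. World frame = base frame: x ahead of the robot, y to its left, z up, the work surface at z = 0. Lengths are in m, angles in degrees, forces in N, time in s.
With the tool pointing down it reaches from about 0.425 to 0.875 m from the base axis. Payload 4.7 kg.
Tool frame: the origin (TCP) lies at the very end of the fingers, on their centre line; the grasp point (between the pads) lies 19 mm behind it; z points along the fingers, y is the line along which they close (so a half turn about z gives the same grasp; the last joint's range is limited). The gripper opens to 87 mm and grips with 3 to 60 N. Pads are 19 mm wide; open, the fingers measure 117 mm over their backs; the gripper's body (75 mm by 190 mm) begins 51 mm behind the grasp point.
Start: joints at [69.964, 18.392, -4.016, 83.108, 1.295, 78.541, -3.26], TCP at [0.231, -0.607, 0.223] pointing down, gripper open.
Joint ranges: [-163.93, 163.93], [-17.29, 119.83], [-79.2, 71.16], [3.27, 140.29], [-89.18, 269.18], [5.43, 117.66], [-154.24, 154.24]. Speed limits (degrees/s): [147.25, 147.25, 180, 180, 180, 180, 180].

INTERFACE

Orientations are given as [roll, pitch, yaw] about the fixed x, y, z axes, in that order (R = Rz(yaw) Ry(pitch) Rx(roll)).
In Python, from cell import get_obs, cams, ticket, finder gives the robot as it stands.
- The arm moves only by the shell command python3 -m creep 'ROWS' [FORCE]. ROWS is text: rows parted by semicolons, each of 5 numbers parted by spaces: the shift along the world's x, y, z in m, then the turn about the world's z in degrees, then the finger opening in m, from 0 to 0.087. A call has 1 to 8 rows; each row shifts and turns the commanded pose from where the row before left it; what a row does not reach is not made up. A row lasts 1/8 s, in which the tool goes at most 62.5 mm and 10.7 degrees, less where a joint would pass 70% of its speed; a pose out of reach is approached as far as the arm can. A call with a gripper value outside its range is refused whole. The fingers move at their own pace and stop on an object; FORCE is the grip in N (left out, the last holds). Time passes only in rows, so rows that do not move let the fingers close. It gives the time, the measured TCP pose, the force, the opening and the grip force at its end, in the units of the state.
- get_obs(): the state, without advancing time (a new reading comes with each control period).
- cams.read_camera(name): name is "scene" or "top"; returns the picture (384x512x3 uint8, red, green, blue); there is no depth.
- cams.calibration(name): a dict with "fx", "fy", "cx", "cy" (pixels), "extrinsics" (4x4, takes a point from world to camera coordinates). Camera axes: x right, y down, z forward; pixel columns grow to the right and rows downward; lengths in m; the calibration is good to about 2 mm. A picture is of the moment at which its call begins. calibration takes no time and is no camera call.
- ticket.sign_off(): hands the job in; it is judged then, once.
Trained networks look in the newest picture that a camera, given by its name, has taken for a name from the list of things; names that differ only in an ending like _2 or _b are one class to them, and where a whole thing is asked for, a point or a joint stands for the part that bears it (a point fixed in the world has none). Each returns a list of dicts, best first, with "p" (0 to 1); they miss things now and then, are a little off and sometimes report something else, mostly with a low value. They report only what shows in the picture. A call takes as long as a camera call. They do not tell look-alikes from the thing itself.
- finder.masks_of(name, camera): "mask" (384x512 bool, what is visible of it) and "xy" ([column, row] in pixels, amid what is visible of it).
- finder.tip_of(name, camera): "xy" ([column, row] in pixels: a listed point, or the origin of a listed thing).
The state is a dict: "time_s": time; "qpos": joint angles; "joint_velocities": joint speeds; "effort": joint torques, N m; "tool_pos": TCP position; "tool_rot": TCP orientation; "force": force on the tool from outside, world axes, zero at the start; "wrist_torque": the same for the moment, N m; "grip_width": finger opening in m; "grasp_force": force on a finger pad.
Only numpy, scipy, OpenCV 4.12 (cv2) and the standard library are available. Lean on these libraries where they do the work, as an engineer would, in place of code of your own. Each camera call takes 0.05 s, during which the arm holds its last target. There are 200 camera calls.

TASK

Pick up the steel cup and tip all six stoppers out of it into the wide white jar, then stand the empty cup upright on its half of the tray again, and put the lid on the jar so that it sits flat and fully down. Do not knock over or push about the small vial on the tray.

Things in the scene. Friction and masses are not known exactly. Their poses are not given: they have to be found in the camera images.
- tray: Shallow grey tray, 150 mm (its x) by 210 mm (its y), rim 14 mm high, walls 4 mm, inner floor 4 mm above the bench; fixed to the bench. Origin: centre of its underside, z up. The cup stands on its +y half, the small amber vial on its -y half.
- tray_spot (a point): The middle of the tray's cup half: a point on the tray's inner floor, 50 mm from the tray's centre along its +y.
- cup: Plain stainless steel cup, straight round, outer diameter 62 mm, 105 mm tall, wall 3 mm, floor 4 mm, no handle, about 0.13 to 0.25 kg empty; rigid, may be gripped firmly across its outside. It starts upright on the tray and holds six stoppers in its lower half. Origin: centre of its underside; z: its axis, towards the mouth.
- cup_rim (a point): Centre of the cup's mouth, 105 mm above its origin along its axis.
- jar: White plastic jar, round and wide-mouthed, open, outer diameter 128 mm, inner 120 mm, 85 mm tall, floor 5 mm, about 0.6 kg, standing loose on the bench. Origin: centre of its underside, z up.
- jar_rim (a point): Centre of the jar's mouth, 85 mm above its origin.
- lid: The jar's round white lid, lying right way up on the bench: a plug 112 mm across and 8 mm deep underneath (4 mm clearance all round in the jar's mouth), on it a disc 132 mm across and 6 mm thick which comes to rest on the jar's rim, and on top a black upright knob 24 mm across and 32 mm tall. About 0.15 kg. Origin: centre of the plug's underside (so 77 mm above the jar's origin when seated), z up.
- lid_knob (a point): Point on the lid's axis at 36 mm above its origin, in the knob, 10 mm below the knob's top: where to grip it.
- flask: Small closed amber glass vial with a white cap, 44 mm across, 45 mm tall, on the tray's -y half, a bystander. Origin: centre of its underside. Elsewhere on the bench, not to be handled: a steel column 22 mm high lying nearer the robot, and closed bottles up to 190 mm tall and a white instrument beyond the far side of the work area (x above 0.73 m).
- stopper0: One of the six alike dark grey hard plastic (PTFE) bottle stoppers, a short cone 21 mm long, 21 mm wide at one end and 17 mm at the other, 12 g, slippery: in the steel cup they slide out once it is tipped to about 115 to 125 degrees from upright. Origin: its centre; z: its axis.
- stopper1: One of the six alike dark grey hard plastic (PTFE) bottle stoppers, a short cone 21 mm long, 21 mm wide at one end and 17 mm at the other, 12 g, slippery: in the steel cup they slide out once it is tipped to about 115 to 125 degrees from upright. Origin: its centre; z: its axis.
- stopper2: One of the six alike dark grey hard plastic (PTFE) bottle stoppers, a short cone 21 mm long, 21 mm wide at one end and 17 mm at the other, 12 g, slippery: in the steel cup they slide out once it is tipped to about 115 to 125 degrees from upright. Origin: its centre; z: its axis.
- stopper3: One of the six alike dark grey hard plastic (PTFE) bottle stoppers, a short cone 21 mm long, 21 mm wide at one end and 17 mm at the other, 12 g, slippery: in the steel cup they slide out once it is tipped to about 115 to 125 degrees from upright. Origin: its centre; z: its axis.
- stopper4: One of the six alike dark grey hard plastic (PTFE) bottle stoppers, a short cone 21 mm long, 21 mm wide at one end and 17 mm at the other, 12 g, slippery: in the steel cup they slide out once it is tipped to about 115 to 125 degrees from upright. Origin: its centre; z: its axis.
- stopper5: One of the six alike dark grey hard plastic (PTFE) bottle stoppers, a short cone 21 mm long, 21 mm wide at one end and 17 mm at the other, 12 g, slippery: in the steel cup they slide out once it is tipped to about 115 to 125 degrees from upright. Origin: its centre; z: its axis.
Not all that is in view belongs to the job. Leave any turquoise look-alike of the lid alone.

How it is judged (in metres and radians):
On the way, in this order (a step that is already met when the one before it is completed fails the run):
1. the cup is lifted from the tray (height (world z) of cup above 0.05 m), for 0.1 s.
2. all six stoppers are in the jar (horizontal distance between each of stopper0, stopper1, stopper2, stopper3, stopper4, stopper5 and jar_rim below 0.06 m and z of stopper0 in the frame of jar between 0 and 0.08 m and z of stopper1 in the frame of jar between 0 and 0.08 m and z of stopper2 in the frame of jar between 0 and 0.08 m and z of stopper3 in the frame of jar between 0 and 0.08 m and z of stopper4 in the frame of jar between 0 and 0.08 m and z of stopper5 in the frame of jar between 0 and 0.08 m), for 0.2 s.
At the end, for the whole second after the job is handed in: All six stoppers are in the jar; the jar stands upright on the bench; the lid is seated in its mouth (centred within 7 mm, within 4 mm of its seated hsix, not tilted); the cup stands upright on the tray within 50 mm of the middle of the tray's cup half; cup, jar and lid are at rest (all of step 2 and horizontal distance between lid and jar_rim below 0.007 m and z of lid in the frame of jar between 0.073 and 0.081 m and angle between the z axis of lid and the z axis of jar, either way round below 0.05 rad and angle between lid's own z axis and vertical below 0.1 rad and angle between each of jar, cup's own z axis and vertical below 0.05 rad and height (world z) of jar below 0.006 m and horizontal distance between cup and tray_spot below 0.05 m and height (world z) of cup between 0.002 and 0.009 m and linear speed of each of cup, jar, lid below 0.02 m/s); the robot touches nothing.
It fails at once if the small amber vial is pushed more than 25 mm or knocked over (distance of flask from where it was at the start of the episode above 0.025 m or angle between flask's own z axis and vertical above 0.4 rad).
It also fails if it takes over 67 s, if anything falls off the work surface, if the arm or the gripper's body presses on something with over 40 N, if the wrist force passes 120 N, or if a joint passes its speed limit or range.

## Working session

There is one attempt and no reset: what is moved stays moved. The work goes in short steps, Python scripts to look and compute and a shell command to move; the robot and the scene stay as the last step left them, time stands still between calls to the robot, and variables do not carry over. Pictures are saved under pics/ and viewed, at most 10 in all, crops included, and the job is handed in when it is done.

```bash
mkdir -p pics; cat > h.py <<'E'
import numpy as np, cv2
from cell import get_obs, cams, ticket, finder
def shot(c,fn=None):
    im=cams.read_camera(c)
    if fn: cv2.imwrite('pics/'+fn,im[:,:,::-1])
    return im
def ray(c,uv):
    k=cams.calibration(c);E=np.array(k['extrinsics']);R,t=E[:3,:3],E[:3,3]
    d=R.T@np.array([(uv[0]-k['cx'])/k['fx'],(uv[1]-k['cy'])/k['fy'],1]);return -R.T@t,d
def atz(c,uv,z):
    o,d=ray(c,uv);return o+d*(z-o[2])/d[2]
def proj(c,p):
    k=cams.calibration(c);E=np.array(k['extrinsics']);q=E[:3,:3]@np.array(p)+E[:3,3]
    return np.array([k['fx']*q[0]/q[2]+k['cx'],k['fy']*q[1]/q[2]+k['cy']])
E
python3 - <<'E'
from h import *
a=shot('top');b=shot('scene')
cv2.imwrite('pics/a.png',cv2.resize(np.vstack([a,b])[:,:,::-1],(400,600)) if 0 else a[:,:,::-1]);cv2.imwrite('pics/b.png',b[:,:,::-1])
zs=dict(tray_spot=.004,cup_rim=.109,jar_rim=.085,lid_knob=.036,flask=.004,tray=0)
for n,z in zs.items():
  for c in('top','scene'):
    for r in finder.tip_of(n,c)[:3]: print(n,c,round(r['p'],2),np.round(r['xy']),np.round(atz(c,r['xy'],z),3))
print(get_obs())
E
```

```text
tray_spot top 0.73 [264. 174.] [0.575 0.04  0.004]
tray_spot top 0.63 [280. 176.] [ 0.574 -0.007  0.004]
tray_spot top 0.38 [178. 179.] [0.54  0.282 0.004]
tray_spot scene 0.86 [259. 213.] [0.555 0.06  0.004]
cup_rim top 0.63 [260. 164.] [0.572 0.052 0.109]
cup_rim scene 0.65 [266. 189.] [0.572 0.068 0.109]
jar_rim top 0.6 [376. 181.] [ 0.562 -0.251  0.085]
jar_rim scene 0.92 [202. 262.] [ 0.557 -0.262  0.085]
lid_knob top 0.93 [114. 140.] [0.626 0.467 0.036]
lid_knob top 0.91 [174. 176.] [0.538 0.284 0.036]
lid_knob top 0.87 [170. 238.] [0.369 0.271 0.036]
lid_knob scene 0.78 [290. 168.] [0.548 0.284 0.036]
lid_knob scene 0.77 [242. 155.] [0.37  0.26  0.036]
lid_knob scene 0.76 [328. 150.] [0.621 0.453 0.036]
flask top 0.52 [302. 172.] [ 0.593 -0.068  0.004]
flask scene 0.64 [252. 243.] [ 0.601 -0.067  0.004]
tray top 0.93 [279. 176.] [ 0.574 -0.004  0.   ]
tray top 0.25 [377. 183.] [ 0.581 -0.282  0.   ]
tray scene 0.57 [255. 228.] [ 0.576 -0.001  0.   ]
{'time_s': 0.7, 'qpos': array([69.96329794, 18.39043837, -4.01385342, 83.10849773,  1.29410325,
       78.54178822, -3.26021208]), 'joint_velocities': array([-0.02150623, -0.00283505,  0.103312  , -0.07258953,  0.04117216,
        0.00060456,  0.05437865]), 'effort': array([-9.48170273e-04, -4.90942955e+01, -4.03323770e-01, -3.12701476e+01,
       -6.38246164e-02,  3.35502054e-02,  1.86283978e-05]), 'tool_pos': array([ 0.23124946, -0.60748193,  0.22259476]), 'tool_rot': array([1.79995649e+02, 2.68236733e-03, 2.08429970e+01]), 'force': array([ 0.21090641, -0.17135305,  0.62440278]), 'wrist_torque': array([-0.00964006,  0.0252107 ,  0.05654609]), 'grasp_force': 0.0, 'grip_width': 0.08678872245117593}
```

View pics/a.png

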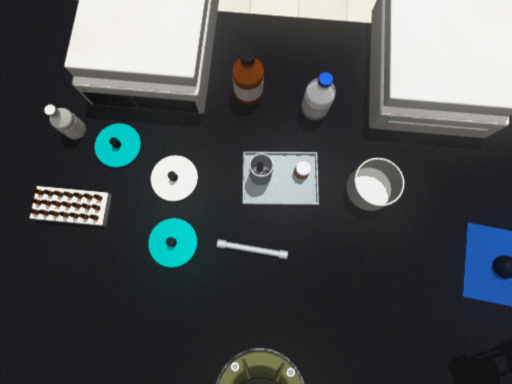

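View pics/b.png

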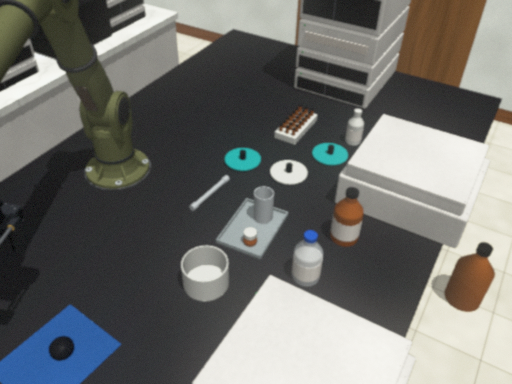

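The pictures show the cup at top (261,166), the vial at (302,172), and the jar at (376,184). The lid has three candidates: white (174,177), turquoise (117,145) and turquoise (172,242). By the description the lid is the white one at (174,177). I'll fit silhouettes for accurate positions and check that choice in a crop.

```bash
cat >> h.py <<'E'
from scipy.optimize import minimize
A=np.linspace(0,2*np.pi,60)
def sil(c,x,y,parts):
    m=np.zeros((384*4,512*4),np.uint8)
    for r,z0,z1 in parts:
        P=np.array([proj(c,(x+r*np.cos(a),y+r*np.sin(a),z)) for z in(z0,z1) for a in A])
        cv2.fillConvexPoly(m,cv2.convexHull(np.round((P+.5)*4).astype(np.int32)),1)
    return cv2.resize(m*255,(512,384),interpolation=cv2.INTER_AREA)/255.
def fit(masks,x0,parts):
    def f(p):
        s=0
        for c,m in masks.items():
            q=sil(c,p[0],p[1],parts); s+=1-np.minimum(q,m).sum()/np.maximum(q,m).sum()
        return s/len(masks)
    r=minimize(f,x0,method='Nelder-Mead',options=dict(initial_simplex=[x0,[x0[0]+.012,x0[1]],[x0[0],x0[1]+.012]],xatol=3e-4,fatol=1e-4,maxiter=40))
    return np.round(r.x,4),round(r.fun,3)
PARTS=dict(cup=[(.031,.004,.109)],jar=[(.064,0,.085)],lid=[(.066,.008,.014),(.012,.014,.046)],flask=[(.022,.004,.049)])
def locate(n,x0,parts=None):
    ms={}
    for c in('top','scene'):
        best=None
        for r in finder.masks_of(n,c):
            d=np.linalg.norm(np.array(r['xy'])-proj(c,(*x0,.04)))
            if d<22 and (best is None or r['p']>best['p']): best=r
        if best is not None: ms[c]=best['mask'].astype(float)
    out={c:fit({c:m},x0,parts or PARTS[n]) for c,m in ms.items()}
    return fit(ms,x0,parts or PARTS[n]),out
E
python3 - <<'E'
from h import *
for n,x0 in dict(cup=(.572,.06),jar=(.56,-.256),lid=(.543,.284),flask=(.597,-.067)).items(): print(n,locate(n,x0))
r=finder.masks_of('tray','top')[0]; P=np.argwhere(r['mask'])[:,::-1].astype(np.float32); print(cv2.minAreaRect(P)); 
for q in cv2.boxPoints(cv2.minAreaRect(P)): print(np.round(atz('top',q,.014),3))
im=cv2.imread('pics/a.png')[120:280,80:240]; cv2.imwrite('pics/c.png',cv2.resize(im,(600,600),interpolation=2))
E
```

```text
Traceback (most recent call last):
  File "h.py", line 40, in locate
    out={c:fit({c:m},x0,parts or PARTS[n]) for c,m in ms.items()}
           ~~~^^^^^^^^^^^^^^^^^^^^^^^^^^^^
  File "h.py", line 29, in fit
    r=minimize(f,x0,method='Nelder-Mead',options=dict(initial_simplex=[x0,[x0[0]+.012,x0[1]],[x0[0],x0[1]+.012]],xatol=3e-4,fatol=1e-4,maxiter=40))
  File "h.py", line 27, in f
    q=sil(c,p[0],p[1],parts); s+=1-np.minimum(q,m).sum()/np.maximum(q,m).sum()
  File "h.py", line 20, in sil
    P=np.array([proj(c,(x+r*np.cos(a),y+r*np.sin(a),z)) for z in(z0,z1) for a in A])
                ~~~~^^^^^^^^^^^^^^^^^^^^^^^^^^^^^^^^^^^
  File "h.py", line 13, in proj
    k=cams.calibration(c);E=np.array(k['extrinsics']);q=E[:3,:3]@np.array(p)+E[:3,3]
ValueError: time passes only in moves, steps and waits
```

```bash
python3 - <<'E'
s=open('h.py').read()
s=s.replace("def shot","from functools import lru_cache\n@lru_cache\ndef cal(c): return cams.calibration(c)\ndef shot",1).replace("k=cams.calibration(c)","k=cal(c)")
open('h.py','w').write(s)
E
python3 - <<'E'
from h import *
for n,x0 in dict(cup=(.572,.06),jar=(.56,-.256),lid=(.543,.284),flask=(.597,-.067)).items(): print(n,locate(n,x0))
r=finder.masks_of('tray','top')[0]; P=np.argwhere(r['mask'])[:,::-1].astype(np.float32); print(cv2.minAreaRect(P)); 
for q in cv2.boxPoints(cv2.minAreaRect(P)): print(np.round(atz('top',q,.014),3))
im=cv2.imread('pics/a.png')[120:280,80:240]; cv2.imwrite('pics/c.png',cv2.resize(im,(600,600),interpolation=2))
print(get_obs()['time_s'])
E
```

```text
cup ((array([0.5737, 0.0508]), np.float64(0.076)), {'top': (array([0.574 , 0.0504]), np.float64(0.093)), 'scene': (array([0.5727, 0.0529]), np.float64(0.046))})
jar ((array([ 0.564 , -0.2587]), np.float64(0.035)), {'top': (array([ 0.5639, -0.2593]), np.float64(0.026)), 'scene': (array([ 0.5643, -0.2571]), np.float64(0.038))})
lid ((array([0.5418, 0.2914]), np.float64(0.042)), {'top': (array([0.5417, 0.291 ]), np.float64(0.031)), 'scene': (array([0.5419, 0.293 ]), np.float64(0.046))})
flask ((array([ 0.5916, -0.0643]), np.float64(0.163)), {'top': (array([ 0.5901, -0.0638]), np.float64(0.149)), 'scene': (array([ 0.5887, -0.0593]), np.float64(0.173))})
((280.5, 177.5), (53.0, 75.0), 90.0)
[0.635 0.104 0.014]
[ 0.655 -0.109  0.014]
[ 0.502 -0.117  0.014]
[0.483 0.09  0.014]
1.25
```

View pics/c.png

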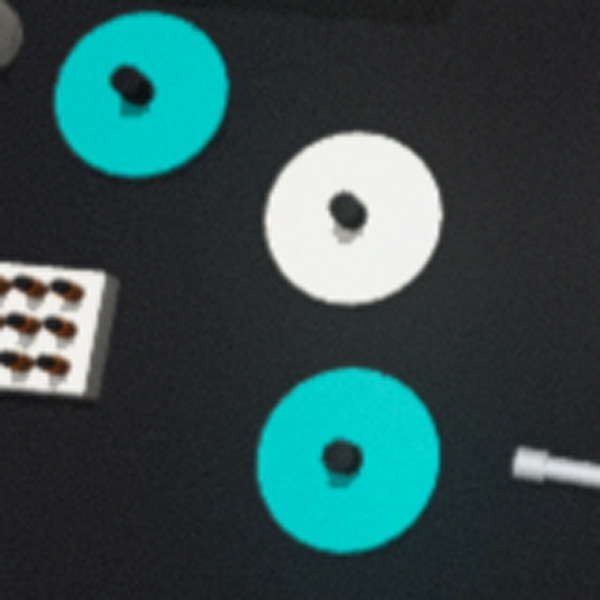

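White disc confirmed as the lid, with the turquoise ones being the look-alikes. Cup at (0.574, 0.051), jar at (0.564, -0.259), lid at (0.542, 0.291). The moves cannot tilt the tool. So I will grip the cup high and across x, then press its bottom on the jar's +y wall. It should pivot in the pads and empty into the jar.

```bash
python3 -m creep '0.026 0.05 0 5.3 0.087; 0.026 0.05 0 5.3 0.087; 0.026 0.05 0 5.3 0.087; 0.026 0.05 0 5.3 0.087; 0.026 0.05 0 5.3 0.087; 0.026 0.05 0 5.3 0.087; 0.026 0.05 0 5.3 0.087; 0.026 0.05 0 5.3 0.087' 20; python3 -m creep '0.026 0.05 0 5.3 0.087; 0.026 0.05 0 5.3 0.087; 0.026 0.05 0 5.3 0.087; 0.026 0.05 0 5.3 0.087; 0.026 0.05 0 5.3 0.087;0 0 0 0 0.087;0 0 0 0 0.087'
```

```text
time_s: 2.25
tool_pos: [0.44, -0.2059, 0.223]
tool_rot: [179.9, 0.0, 63.4]
force: [0.2, -1.1, -0.2]
grip_width: 0.0871
grasp_force: 0.0
time_s: 3.12
tool_pos: [0.5691, 0.042, 0.2223]
tool_rot: [-180.0, 0.0, 89.7]
force: [0.3, 0.1, 1.2]
grip_width: 0.0873
grasp_force: 0.0
```

```bash
python3 -m creep '0.005 0.009 -0.03 0 0.087; 0 0 -0.04 0 0.087; 0 0 -0.045 0 0.087; 0 0 -0.04 0 0.087; 0 0 0 0 0.087; 0 0 0 0 0.055; 0 0 0 0 0.055; 0 0 0 0 0.055' 20; python3 -m creep '0 0 0 0 0.05;0 0 0 0 0.05; 0 0 0.02 0 0.05;0 0 0.03 0 0.05; 0 0 0.03 0 0.05'
```

```text
time_s: 4.12
tool_pos: [0.5749, 0.0515, 0.0691]
tool_rot: [179.9, 0.0, 89.7]
force: [-1.0, 0.6, 0.8]
grip_width: 0.0647
grasp_force: 0.6
time_s: 4.75
tool_pos: [0.5742, 0.0517, 0.1491]
tool_rot: [180.0, -0.0, 89.8]
force: [-0.3, -0.4, -2.0]
grip_width: 0.0621
grasp_force: 20.0
```

```bash
python3 -m creep '0 0.045 0 0 0.05; 0 0.041 0 0 0.05; 0 0 -0.04 0 0.05; 0 0 -0.03 0 0.05; 0 0 -0.01 0 0.05; 0 -0.009 0 0 0.05; 0 -0.010 0.0015 0 0.05; 0 -0.009 0.002 0 0.05' 15;  python3 -m creep '0 -0.010 0.0005 0 0.05; 0 -0.010 0 0 0.05; 0 -0.010 -0.002 0 0.05; 0 -0.01 -0.0025 0 0.05;0 0 0 0 0.05'; python3 - <<'E'
from h import *
shot('scene','d0.png');a=cv2.imread('pics/d0.png')[130:290,150:350];cv2.imwrite('pics/d.png',cv2.resize(a,(750,600),interpolation=2))
E
```

```text
time_s: 5.75
tool_pos: [0.5758, 0.109, 0.0728]
tool_rot: [179.8, -0.0, 89.7]
force: [0.6, 1.6, -2.1]
grip_width: 0.0609
grasp_force: 15.0
time_s: 6.38
tool_pos: [0.5739, 0.0675, 0.0665]
tool_rot: [-179.9, 0.1, 89.6]
force: [-0.8, -1.0, -2.1]
grip_width: 0.0601
grasp_force: 15.0
```

View pics/d.png

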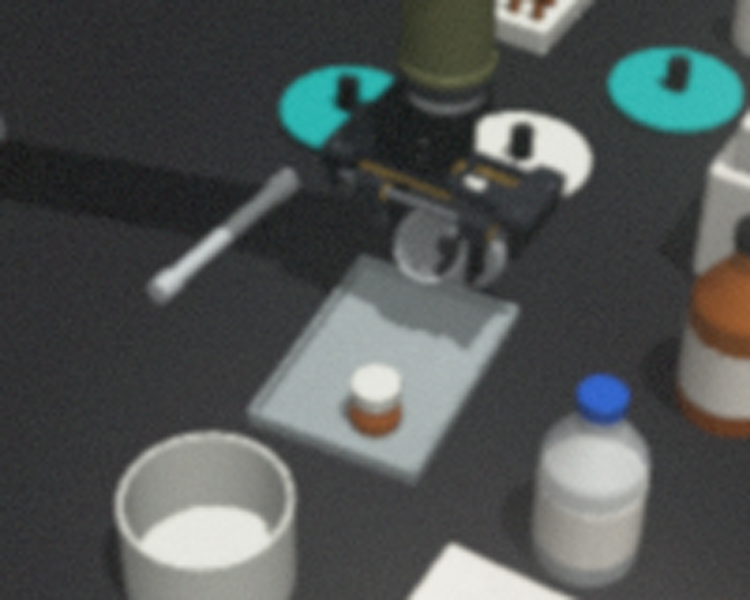

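The cup is tilting over the tray's end wall, with its mouth towards the camera at about crop (430,245). The vial is untouched at (375,400). I want one closer look at how it sits in the pads.

```bash
python3 - <<'E'
from h import *
t=shot('top');b=cv2.imread('pics/d0.png')
t=t[140:220,230:310,::-1]; b=b[160:240,230:310]
cv2.imwrite('pics/e.png',cv2.resize(np.hstack([t,b]),(800,400),interpolation=2))
for c in('top','scene'):
  for r in finder.tip_of('cup_rim',c)[:2]+finder.tip_of('cup',c)[:2]: print(c,round(r['p'],2),np.round(r['xy'],1))
o=get_obs();print(o['wrist_torque'],o['grip_width'])
E
```

```text
top 0.79 [233.7 169.8]
scene 0.54 [264.9 194.4]
scene 0.76 [272.7 195.7]
scene 0.55 [259.  214.6]
[-0.07072653 -0.07100207 -0.00013179] 0.06052458219405919
```

View pics/e.png

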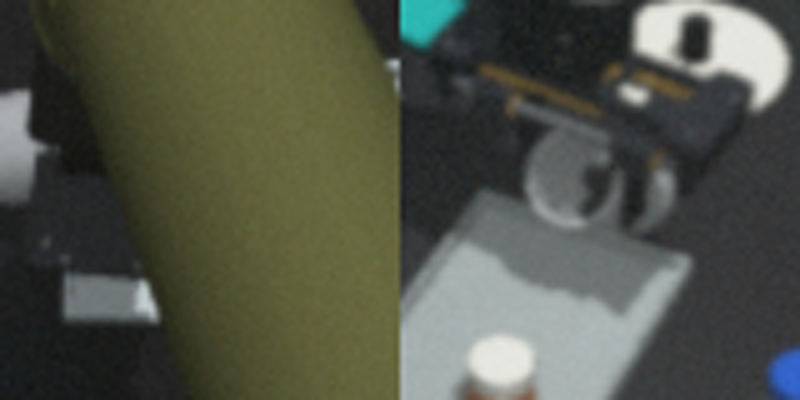

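```bash
python3 - <<'E'
from h import *
for f in(30,47,60,80):
  a=np.radians(f); print(f,proj('scene',(.574,.0675-.021*np.sin(a),.0855+.021*np.cos(a))).round(1),proj('scene',(.574,.0675+.084*np.sin(a),.0855-.084*np.cos(a))).round(1))
E
```

```text
30 [264.8 192.5] [271.8 204.1]
47 [264.  194.3] [274.8 197.2]
60 [263.5 195.7] [276.7 191.8]
80 [263.  197.8] [278.5 183.8]
```

It matches the model closely: the tilt is about 47°, with no slip. I'll carry on to about 90°, then grip firmly and lift.

```bash
python3 -m creep '0 -0.0067 -0.0046 0 0.05; 0 -0.008 -0.005 0 0.05; 0 -0.008 -0.007 0 0.05; 0 -0.0065 -0.007 0 0.05; 0 -0.006 -0.0085 0 0.05; 0 -0.0043 -0.0083 0 0.05; 0 0 0 0 0.05'; python3 -m creep '0 0 0 0 0.05; 0 0 0 0 0.05; 0 0 0.03 0 0.05; 0 0 0.05 0 0.05; 0 0 0.05 0 0.05; 0 0 0 0 0.05' 55; python3 - <<'E'
from h import *
shot('scene','f0.png')
for r in finder.tip_of('cup_rim','scene')[:2]+finder.tip_of('cup','scene')[:2]: print(round(r['p'],2),np.round(r['xy'],1))
g=get_obs()['tool_pos']+[0,0,.019]
for f in(60,75,90,105):
  a=np.radians(f); print(f,proj('scene',g+[0,-.021*np.sin(a),.021*np.cos(a)]).round(1),proj('scene',g-[0,-.084*np.sin(a),.084*np.cos(a)]).round(1))
E
```

```text
time_s: 7.55
tool_pos: [0.5738, 0.0288, 0.0257]
tool_rot: [-179.9, 0.1, 89.7]
force: [-0.3, -0.1, -1.6]
grip_width: 0.0604
grasp_force: 15.0
time_s: 8.3
tool_pos: [0.5773, 0.0308, 0.1615]
tool_rot: [179.5, 0.0, 89.8]
force: [0.4, 0.3, -3.2]
grip_width: 0.0601
grasp_force: 55.0
0.77 [261.  183.7]
0.76 [273.8 162.2]
60 [257.8 180.4] [272.  177.2]
75 [257.4 182.1] [273.6 170.7]
90 [257.2 183.7] [274.3 164.7]
105 [257.3 184.9] [274.1 159.6]
```

```bash
python3 -m creep '-0.002 -0.03 0 0 0.05; -0.002 -0.055 0 0 0.05; -0.003 -0.055 0 0 0.05; -0.003 -0.055 0 0 0.05; -0.002 -0.055 0 0 0.05; -0.001 -0.037 -0.02 0 0.05; 0 0 -0.02 0 0.05; 0 0 -0.01 0 0.05'; python3 - <<'E'
from h import *
im=shot('scene','g0.png');t=shot('top','g1.png')
o=get_obs();print(o['tool_pos'],o['force'],o['grip_width'])
for r in finder.tip_of('cup_rim','scene')[:2]+finder.tip_of('cup','scene')[:2]: print(round(r['p'],2),np.round(r['xy'],1))
g=o['tool_pos']+[0,0,.019]
for f in(75,90,105):
  a=np.radians(f); print(f,proj('scene',g+[0,-.021*np.sin(a),.021*np.cos(a)]).round(1),proj('scene',g-[0,-.084*np.sin(a),.084*np.cos(a)]).round(1))
cv2.imwrite('pics/g.png',cv2.resize(im[170:320,150:350,::-1],(800,600),interpolation=2))
E
```

```text
time_s: 9.45
tool_pos: [0.5596, -0.2553, 0.1034]
tool_rot: [-179.8, -0.2, 89.8]
force: [-0.4, -0.2, -2.5]
grip_width: 0.0598
grasp_force: 55.0
[ 0.56030793 -0.25442314  0.10441183] [-0.13282707  0.13751085 -2.15735953] 0.06007707543072123
0.7 [199.2 254. ]
0.6 [221.  232.5]
75 [198.9 254.9] [220.3 237.9]
90 [198.8 256.4] [220.6 231.8]
105 [199.1 257.6] [219.8 227. ]
```

View pics/g.png

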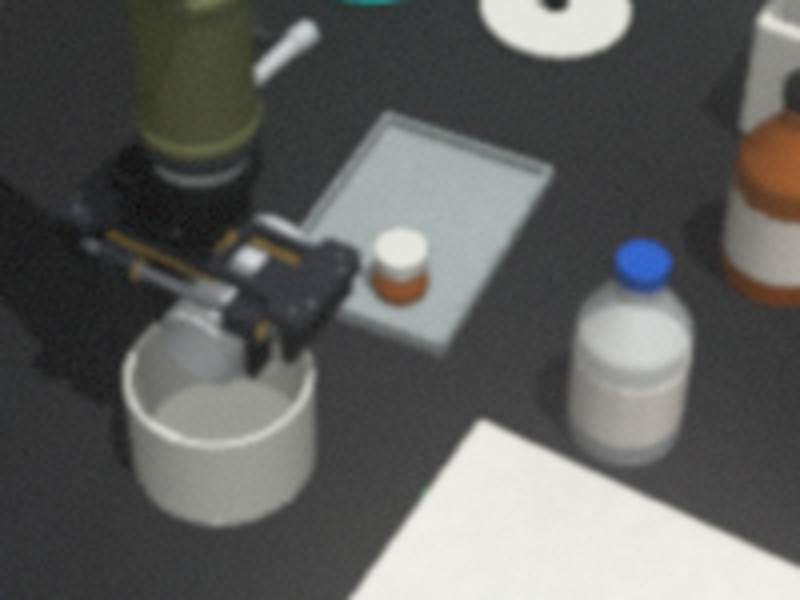

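The cup lies at about 90° over the jar's near wall (crop (205,345)), with its mouth inside the jar at (215,420). The vial at (400,265) is untouched. Next I descend so the wall tips the cup further.

```bash
python3 -m creep '0.004 0 -0.008 0 0.05; 0 0 -0.006 0 0.05; 0 0 -0.006 0 0.05; 0 0 -0.006 0 0.05; 0 0 -0.005 0 0.05; 0 0 -0.004 0 0.05' 20; python3 -m creep '0 0 -0.004 0 0.05; 0 0 -0.003 0 0.05;0 0 0 0 0.05;0 0 0 0 0.05'; python3 - <<'E'
from h import *
im=shot('scene');o=get_obs();print(o['tool_pos'],o['force'])
for n in('cup_rim','cup'):
  for r in finder.tip_of(n,'scene')[:1]: print(round(r['p'],2),np.round(r['xy'],1))
g=o['tool_pos']+[0,0,.019]
for f in(105,120,130):
  a=np.radians(f); print(f,proj('scene',g+[0,-.021*np.sin(a),.021*np.cos(a)]).round(1),proj('scene',g-[0,-.084*np.sin(a),.084*np.cos(a)]).round(1))
print(locate('jar',(.564,-.259)))
cv2.imwrite('pics/i.png',cv2.resize(im[190:310,150:310,::-1],(800,600),interpolation=2))
E
```

```text
time_s: 10.4
tool_pos: [0.5651, -0.2575, 0.0714]
tool_rot: [180.0, 0.0, 89.7]
force: [0.6, -4.6, 1.6]
grip_width: 0.0598
grasp_force: 20.0
time_s: 10.9
tool_pos: [0.5648, -0.2564, 0.0643]
tool_rot: [-179.9, -0.0, 89.8]
force: [-1.1, -2.7, 0.2]
grip_width: 0.0599
grasp_force: 20.0
[ 0.56485056 -0.25639213  0.06437242] [ 0.11289277 -0.74929047 -0.804656  ]
0.87 [203.5 269.9]
0.56 [215.  234.3]
105 [200.9 268.6] [221.2 238.1]
120 [201.4 269.3] [219.3 234.9]
130 [201.9 269.5] [217.5 233.8]
((array([ 0.5641, -0.2583]), np.float64(0.428)), {'scene': (array([ 0.5641, -0.2583]), np.float64(0.428))})
```

View pics/i.png

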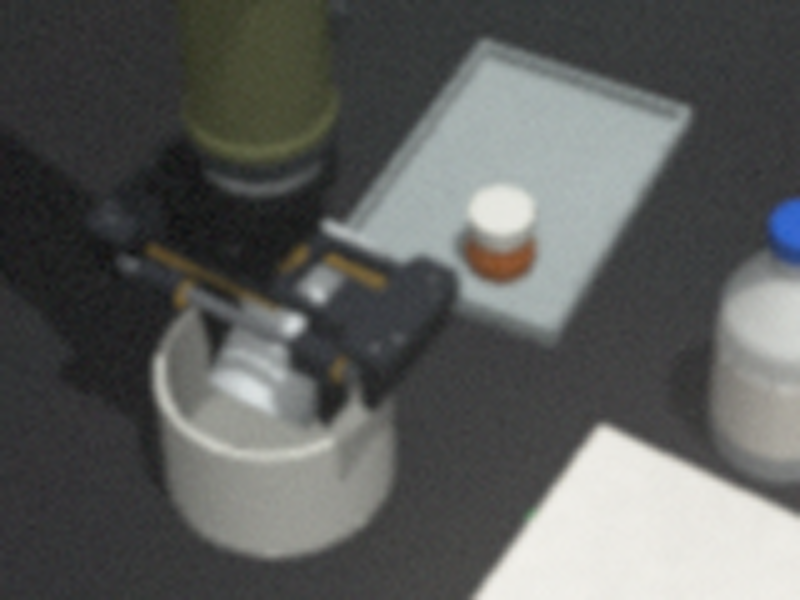

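The cup is tipped to about 125° into the jar (mouth at crop (265,395)). I'll press a little further, shake gently, and check whether it is empty.

```bash
python3 -m creep '0 0 -0.003 0 0.05; 0 0.004 0 0 0.05; 0 -0.006 -0.001 0 0.05; 0 0.004 0 0 0.05; 0 -0.003 0 0 0.05;0 0 0 0 0.05'; python3 -m creep '0 0 0 0 0.05; 0 0 0.03 0 0.05; 0 0 0.05 0 0.05; 0 0.01 0.06 0 0.05; 0 0.05 0.03 0 0.05; 0 0.06 0 0 0.05; 0 0.06 0 0 0.05;0 0 0 0 0.05' 55; python3 - <<'E'
from h import *
im=shot('scene');t=shot('top');o=get_obs();print(o['tool_pos'],o['force'])
for c in('scene','top'):
  for i in [''.join(('stopper',str(0)))]:
    print(c,[(round(r['p'],2),np.round(r['xy'])) for r in finder.masks_of(i,c)])
for n in('cup_rim','cup'):
  for r in finder.tip_of(n,'scene')[:1]: print(round(r['p'],2),np.round(r['xy'],1))
g=o['tool_pos']+[0,0,.019]
for f in(90,105,120,130):
  a=np.radians(f); print(f,proj('scene',g+[0,-.021*np.sin(a),.021*np.cos(a)]).round(1),proj('scene',g-[0,-.084*np.sin(a),.084*np.cos(a)]).round(1))
print(locate('jar',(.564,-.259)))
A=cv2.resize(im[180:300,150:290],(420,360));B=cv2.resize(t[150:222,336:412],(380,360))
cv2.imwrite('pics/k.png',np.hstack([A,B])[:,:,::-1])
E
```

```text
time_s: 11.9
tool_pos: [0.5652, -0.2592, 0.0607]
tool_rot: [180.0, 0.1, 89.7]
force: [-0.5, -5.1, 1.7]
grip_width: 0.0601
grasp_force: 20.0
time_s: 12.9
tool_pos: [0.5646, -0.0682, 0.2304]
tool_rot: [-179.9, -0.3, 90.5]
force: [0.1, -0.6, -2.3]
grip_width: 0.0598
grasp_force: 55.0
[ 0.56467921 -0.07594464  0.2298856 ] [-0.37684629 -1.62311617 -1.94203363]
scene [(0.31, array([292., 175.]))]
top []
0.94 [238.5 184. ]
0.95 [251.4 148.1]
90 [235.5 183.5] [255. 163.]
105 [235.6 184.8] [254.6 157.5]
120 [236.1 185.8] [253.2 153.3]
130 [236.5 186.2] [251.7 151.4]
((array([ 0.5639, -0.2568]), np.float64(0.023)), {'scene': (array([ 0.5639, -0.2568]), np.float64(0.023))})
```

View pics/k.png

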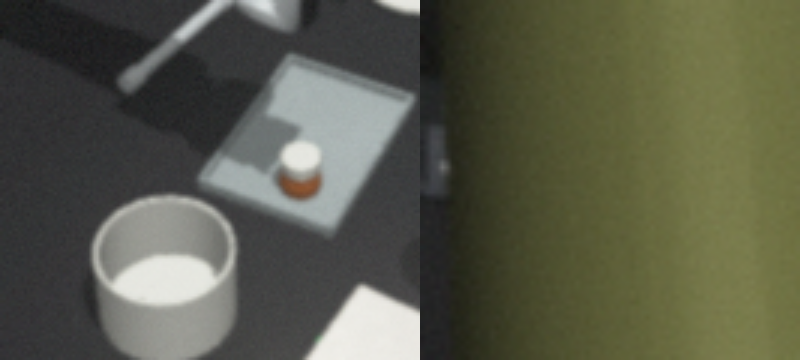

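```bash
python3 - <<'E'
from h import *
for p in [(.564,-.257,.005),(.564,-.257,.02),(.564,-.31,.01),(.564,-.21,.01),(.51,-.257,.01),(.61,-.257,.01),(.564,-.257,.085)]: print(p,((proj('scene',p)-[150,180])*3).round())
F=[]
for i in range(8): F.append(get_obs()['force'])
print(np.mean(F,0))
E
python3 -m creep '0 0 0 0 0.05;0 0 0 0 0.05;0 0 0 0 0.05;0 0 0 0 0.05'; python3 -m creep '0 0 0 0 0.05'; python3 -m creep '0 0 0 0 0.05'
```

```text
(0.564, -0.257, 0.005) [168. 302.]
(0.564, -0.257, 0.02) [167. 292.]
(0.564, -0.31, 0.01) [135. 338.]
(0.564, -0.21, 0.01) [196. 265.]
(0.51, -0.257, 0.01) [121. 275.]
(0.61, -0.257, 0.01) [209. 319.]
(0.564, -0.257, 0.085) [164. 246.]
[ 0.10828422 -0.48768832 -1.6186    ]
time_s: 13.8
tool_pos: [0.5653, -0.078, 0.2307]
tool_rot: [180.0, 0.0, 89.7]
force: [-0.6, 0.5, -2.4]
grip_width: 0.0598
grasp_force: 55.0
time_s: 13.92
tool_pos: [0.5653, -0.0779, 0.2307]
tool_rot: [180.0, 0.0, 89.8]
force: [-0.2, 0.4, -2.0]
grip_width: 0.0594
grasp_force: 55.0
time_s: 14.05
tool_pos: [0.5653, -0.0779, 0.2307]
tool_rot: [180.0, 0.0, 89.8]
force: [0.7, 0.3, -1.3]
grip_width: 0.06
grasp_force: 55.0
```

```bash
python3 -m creep '0 0.02 0 0 0.05;0 0.04 0 0 0.05;0 0.045 0 0 0.05;0 0.045 0 0 0.05;0 0.04 0 0 0.05;0 0.02 0 0 0.05;0 0 0 0 0.05'; python3 - <<'E'
from h import *
t=shot('top');s=shot('scene')
print([(round(r['p'],2),np.round(r['xy'])) for r in finder.masks_of('stopper0','top')])
print(locate('jar',(.564,-.257)))
A=cv2.resize(t[140:230,330:420],(400,400),interpolation=2);B=cv2.resize(s[120:270,170:320],(400,400),interpolation=2)
cv2.imwrite('pics/m.png',np.hstack([A,B])[:,:,::-1])
E
```

```text
time_s: 14.92
tool_pos: [0.5642, 0.1359, 0.2309]
tool_rot: [180.0, -0.1, 90.1]
force: [0.1, -0.1, -1.5]
grip_width: 0.06
grasp_force: 55.0
[(0.62, array([390., 192.])), (0.54, array([385., 184.])), (0.53, array([388., 177.]))]
((array([ 0.5637, -0.2575]), np.float64(0.078)), {'top': (array([ 0.5645, -0.2581]), np.float64(0.128)), 'scene': (array([ 0.5636, -0.2568]), np.float64(0.025))})
```

View pics/m.png

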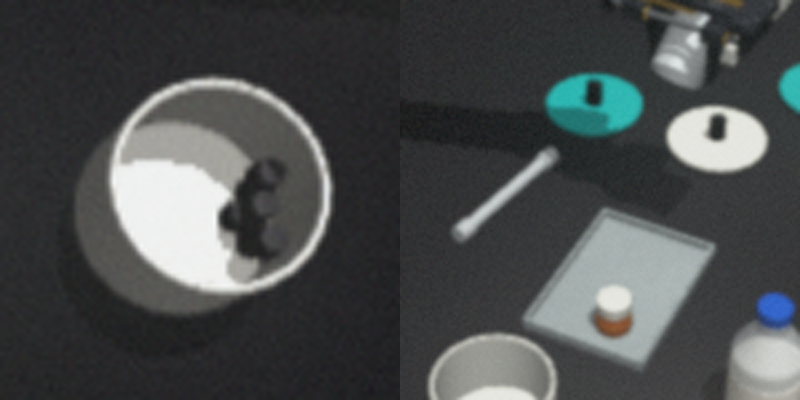

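The jar view shows the dark stoppers piled at about crop (260,205), inside the jar, with nothing left on the tray. Next I right the cup, which is still tipped. I hook its mouth on the tray's +y wall and press down to bring it below 90°, then push its bottom against the same wall until it is upright.

```bash
python3 -m creep '0.002 -0.02 -0.02 0 0.05;0 -0.032 -0.05 0 0.05;0 0 -0.05 0 0.05; 0 0 -0.04 0 0.05; 0 0 -0.02 0 0.05; 0 0 -0.015 0 0.05; 0 0 -0.01 0 0.05;0 0 0 0 0.05'; python3 -m creep '0 0.006 0 0 0.05;0 0.006 0 0 0.05;0 0.006 0 0 0.05;0 0.006 0 0 0.05;0 0 0 0 0.05' 12; python3 - <<'E'
from h import *
im=shot('scene','n0.png');o=get_obs();print(o['tool_pos'],o['force'])
for n in('cup_rim','cup'):
  for r in finder.tip_of(n,'scene')[:1]: print(round(r['p'],2),np.round(r['xy'],1))
g=o['tool_pos']+[0,0,.019]
for f in(75,90,105,120):
  a=np.radians(f); print(f,proj('scene',g+[0,-.021*np.sin(a),.021*np.cos(a)]).round(1),proj('scene',g-[0,-.084*np.sin(a),.084*np.cos(a)]).round(1))
E
```

```text
time_s: 16.18
tool_pos: [0.5675, 0.0801, 0.0258]
tool_rot: [180.0, 0.0, 89.7]
force: [-0.2, -0.3, -1.7]
grip_width: 0.0598
grasp_force: 55.0
time_s: 16.8
tool_pos: [0.5667, 0.1053, 0.0254]
tool_rot: [-180.0, -0.0, 89.8]
force: [0.1, 0.3, 0.1]
grip_width: 0.0602
grasp_force: 12.0
[0.56677062 0.10476258 0.02537099] [-0.45584741  0.40411848 -0.17441303]
0.82 [266.5 197.6]
0.52 [281.7 183.5]
75 [266.5 199.4] [280.9 188. ]
90 [266.4 200.8] [281.7 182.7]
105 [266.4 201.9] [281.6 178.2]
120 [266.7 202.7] [280.7 174.8]
```

```bash
cat > tilt.py <<'E'
from h import *
shot('scene');o=get_obs();print(o['tool_pos'].round(3),o['force'].round(1))
m=[finder.tip_of(n,'scene')[:1] for n in('cup_rim','cup')]
g=o['tool_pos']+[0,0,.019]
print([ (round(r[0]['p'],2),np.round(r[0]['xy'],1)) for r in m if r])
for f in range(-15,136,15):
  a=np.radians(f); print(f,proj('scene',g+[0,-.021*np.sin(a),.021*np.cos(a)]).round(1),proj('scene',g-[0,-.084*np.sin(a),.084*np.cos(a)]).round(1))
E
python3 -m creep '0 0 0 0 0.05; 0 0 0.03 0 0.05; 0 -0.02 0.03 0 0.05; 0 -0.025 0.01 0 0.05; 0 0 0 0 0.05' 20; python3 -m creep '0 0 0 0 0.05;0 0 0 0 0.05;0 0 0 0 0.05;0 0 0 0 0.05' 6; python3 tilt.py
```

```text
time_s: 17.58
tool_pos: [0.5681, 0.0558, 0.0962]
tool_rot: [179.9, 0.1, 89.5]
force: [-0.3, 0.1, -2.0]
grip_width: 0.0602
grasp_force: 20.0
time_s: 18.08
tool_pos: [0.5671, 0.0596, 0.0955]
tool_rot: [-180.0, -0.0, 89.8]
force: [0.6, -0.3, -2.8]
grip_width: 0.0598
grasp_force: 6.0
[0.567 0.059 0.096] [-0.2  0.1 -2. ]
[(0.68, array([263.1, 181.8])), (0.97, array([262.2, 204.8]))]
-15 [264.4 182.7] [259.3 211.8]
0 [263.5 183.5] [262.6 208.4]
15 [262.6 184.7] [266.  203.8]
30 [261.8 186.1] [269.1 198.3]
45 [261.1 187.7] [271.8 192.1]
60 [260.5 189.4] [274.  185.8]
75 [260.1 191. ] [275.5 179.6]
90 [260.  192.5] [276.3 173.9]
105 [260.  193.7] [276.1 169.1]
120 [260.3 194.5] [275.1 165.5]
135 [260.8 195. ] [273.3 163.4]
```

It swung upright. I'll lower it onto the tray.

```bash
python3 -m creep '0 -0.006 -0.005 0 0.05; 0 -0.005 -0.005 0 0.05; 0 0 -0.006 0 0.05; 0 0 -0.004 0 0.05; 0 0 -0.003 0 0.05; 0 0 0 0 0.05' 6; python3 -m creep '0 0 -0.002 0 0.05; 0 0 0 0 0.05'; python3 -m creep '0 0 -0.002 0 0.05; 0 0 0 0 0.05';  python3 tilt.py
```

```text
time_s: 18.98
tool_pos: [0.5672, 0.0483, 0.0731]
tool_rot: [-180.0, 0.0, 89.8]
force: [-1.6, 0.1, 3.2]
grip_width: 0.0602
grasp_force: 6.0
time_s: 19.23
tool_pos: [0.5672, 0.0483, 0.0713]
tool_rot: [-180.0, 0.0, 89.8]
force: [-2.7, -0.7, 4.6]
grip_width: 0.0599
grasp_force: 6.0
time_s: 19.48
tool_pos: [0.5671, 0.0483, 0.0693]
tool_rot: [-180.0, 0.0, 89.8]
force: [-2.7, -0.8, 5.7]
grip_width: 0.0606
grasp_force: 6.0
[0.567 0.048 0.069] [-2.4 -0.1  5.6]
[(0.74, array([264.9, 190.7])), (0.68, array([262.6, 212.6]))]
-15 [262.4 191.1] [257.4 219.8]
0 [261.5 191.9] [260.7 216.3]
15 [260.6 193.1] [264.1 211.7]
30 [259.8 194.6] [267.2 206.2]
45 [259.1 196.2] [269.9 200.1]
60 [258.5 197.8] [272.1 193.8]
75 [258.1 199.5] [273.6 187.6]
90 [258.  200.9] [274.3 182. ]
105 [258.1 202.1] [274.1 177.3]
120 [258.4 202.9] [273.1 173.9]
135 [258.9 203.3] [271.3 171.9]
```

```bash
python3 -m creep '0 0 0.001 0 0.064; 0 0 0 0 0.068; 0 0 0 0 0.075;0 0 0 0 0.087;0 0 0 0 0.087; 0 0 0.03 0 0.087; 0 0 0.05 0 0.087; 0 0 0.05 0 0.087'; python3 -m creep '0 0.055 0 0 0.087; -0.005 0.055 0 0 0.087; -0.01 0.055 0 0 0.087;-0.01 0.055 0 0 0.087; 0 0.023 0 0 0.087; 0 0 0 0 0.087'; python3 - <<'E'
from h import *
s=shot('scene');t=shot('top')
for n,x0 in dict(cup=(.567,.05),jar=(.564,-.257),lid=(.5418,.2914),flask=(.59,-.063)).items(): print(n,locate(n,x0))
print([(round(r['p'],2),np.round(r['xy'])) for r in finder.masks_of('stopper0','top')])
A=cv2.resize(t[140:230,230:430],(800,360),interpolation=2);B=cv2.resize(s[140:260,170:370],(800,480),interpolation=2)[:240]
cv2.imwrite('pics/o.png',np.vstack([A,B])[:,:,::-1])
E
```

```text
time_s: 20.62
tool_pos: [0.567, 0.0481, 0.2009]
tool_rot: [-180.0, -0.0, 89.8]
force: [0.8, -0.9, 0.3]
grip_width: 0.087
grasp_force: 0.0
time_s: 21.38
tool_pos: [0.5411, 0.2936, 0.1996]
tool_rot: [-180.0, -0.1, 90.0]
force: [0.4, 0.1, -0.1]
grip_width: 0.0871
grasp_force: 0.0
cup ((array([0.5692, 0.0556]), np.float64(0.18)), {'top': (array([0.5701, 0.0516]), np.float64(0.193)), 'scene': (array([0.567 , 0.0626]), np.float64(0.137))})
jar ((array([ 0.5646, -0.2589]), np.float64(0.134)), {'top': (array([ 0.5646, -0.2589]), np.float64(0.134))})
lid ((array([0.542, 0.292]), np.float64(0.043)), {'scene': (array([0.542, 0.292]), np.float64(0.043))})
flask ((array([ 0.5925, -0.0613]), np.float64(0.164)), {'scene': (array([ 0.5925, -0.0613]), np.float64(0.164))})
[(0.61, array([388., 179.])), (0.58, array([388., 185.])), (0.45, array([387., 195.]))]
```

View pics/o.png

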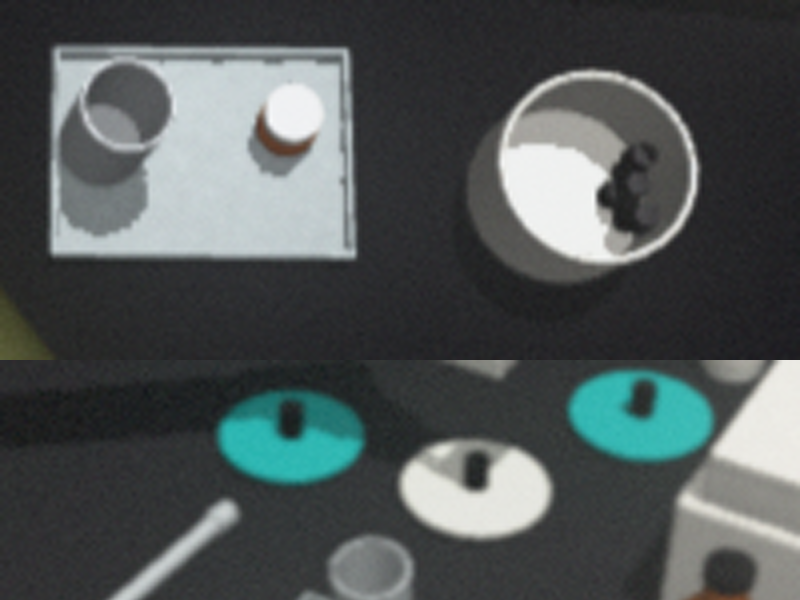

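The cup stands on the tray, empty (crop (125,105) rim). The stoppers are in the jar and the vial is in place. The cup fit is less clean than before, so I'll check it numerically for tilt.

```bash
cat > up.py <<'E'
from h import *
shot('top');shot('scene')
ms={}
for c in('top','scene'):
    for r in finder.masks_of('cup',c):
        if np.linalg.norm(np.array(r['xy'])-proj(c,(.567,.05,.05)))<15: ms[c]=r['mask'].astype(float);print(c,r['p'],r['mask'].sum(),sil(c,.567,.05,PARTS['cup']).sum());break
C=np.c_[np.cos(A),np.sin(A)]*.031
def s4(c,p):
    m=np.zeros((1536,2048),np.uint8)
    P=np.array([proj(c,(p[i]+q[0],p[i+1]+q[1],z)) for i,z in((0,.004),(2,.109)) for q in C])
    cv2.fillConvexPoly(m,cv2.convexHull(np.round((P+.5)*4).astype(np.int32)),1)
    return cv2.resize(m*255,(512,384),interpolation=cv2.INTER_AREA)/255.
for cs in (['top'],['scene'],['top','scene']):
    cs=[c for c in cs if c in ms]
    f=lambda p:sum(1-np.minimum(s4(c,p),ms[c]).sum()/np.maximum(s4(c,p),ms[c]).sum() for c in cs)/max(len(cs),1)
    x0=np.array([.568,.05,.568,.05]); r=minimize(f,x0,method='Nelder-Mead',options=dict(initial_simplex=np.vstack([x0,x0+.012*np.eye(4)]),maxiter=150,xatol=3e-4,fatol=1e-4)); print(cs,r.x.round(4),round(r.fun,3))
for c in('top','scene'): print(c,[(n,np.round(r['xy'],1),round(r['p'],2)) for n in('cup_rim','cup') for r in finder.tip_of(n,c)[:1]])
print(proj('top',(.567,.048,.109)),proj('top',(.567,.048,.004)),proj('scene',(.567,.048,.109)),proj('scene',(.567,.048,.004)))
E
python3 up.py
```

```text
top 0.84 691 655.0117647058823
scene 0.67 623 699.4627450980392
['top'] [0.5688 0.065  0.5699 0.0487] 0.035
['scene'] [0.566  0.0701 0.5679 0.0537] 0.045
['top', 'scene'] [0.5689 0.0659 0.5696 0.049 ] 0.061
top [('cup_rim', array([263.6, 164.4]), 0.69), ('cup', array([254.8, 176.1]), 0.74)]
scene [('cup_rim', array([264.4, 189.7]), 0.98), ('cup', array([262.9, 212.4]), 0.9)]
[261.44029465 166.51490714] [260.54156072 176.71896781] [261.40974845 192.0515251 ] [260.60734442 216.44784494]
```

The check shows a 9° lean: the cup's bottom rests on the tray's +y wall (bottom y 0.066, top 0.049). I'll regrip it, move it about 26 mm towards -y, and press it flat.

```bash
python3 -m creep '0.008 -0.06 0 0 0.087; 0.01 -0.06 0 0 0.087; 0.005 -0.06 0 0 0.087; 0.005 -0.0615 0 0 0.087; 0 0 -0.04 0 0.087; 0 0 -0.05 0 0.087; 0 0 -0.04 0 0.087; 0 0 0 0 0.087' 8; python3 -m creep '0 0 0 0 0.05;0 0 0 0 0.05;0 0 0 0 0.05;0 0 0 0 0.05; 0 0 0.015 0 0.05;0 0 0.015 0 0.05;0 -0.013 0 0 0.05;0 -0.013 0 0 0.05'; python3 -m creep '0 0 0 0 0.05; 0 0 0 0 0.05; 0 0 -0.01 0 0.05; 0 0 -0.01 0 0.05; 0 0 -0.005 0 0.05; 0 0 -0.003 0 0.05;0 0 0 0 0.05' 5; python3 up.py
```

```text
time_s: 23.32
tool_pos: [0.5675, 0.0492, 0.0668]
tool_rot: [-179.6, -0.0, 89.8]
force: [0.0, 0.3, 0.4]
grip_width: 0.0869
grasp_force: 0.0
time_s: 24.32
tool_pos: [0.5702, 0.022, 0.0997]
tool_rot: [180.0, 0.0, 89.7]
force: [-0.8, -0.1, -1.4]
grip_width: 0.0604
grasp_force: 8.0
time_s: 25.2
tool_pos: [0.5702, 0.0236, 0.0715]
tool_rot: [-180.0, -0.0, 89.8]
force: [0.2, -0.2, -1.3]
grip_width: 0.0605
grasp_force: 5.0
scene 0.74 549 699.4627450980392
[] [0.568 0.05  0.568 0.05 ] 0.0
['scene'] [0.5705 0.0442 0.5693 0.0087] 0.182
['scene'] [0.5705 0.0442 0.5693 0.0087] 0.182
top []
scene [('cup_rim', array([259.4, 193. ]), 0.79), ('cup', array([256.5, 215.2]), 0.88)]
[261.44029465 166.51490714] [260.54156072 176.71896781] [261.40974845 192.0515251 ] [260.60734442 216.44784494]
```

```bash
python3 -m creep '0 0 -0.003 0 0.05; 0 0 -0.002 0 0.05; 0 0 0 0 0.05'; python3 -m creep '0 0 -0.002 0 0.05; 0 0 -0.002 0 0.05; 0 0 0 0 0.05';python3 -m creep '0 0 -0.002 0 0.05; 0 0 0 0 0.05'; python3 -m creep '0 0 -0.002 0 0.05; 0 0 0 0 0.05'
```

```text
time_s: 25.98
tool_pos: [0.5707, 0.0243, 0.0672]
tool_rot: [179.9, -0.0, 89.8]
force: [-1.3, 1.8, 4.6]
grip_width: 0.0606
grasp_force: 5.0
time_s: 26.35
tool_pos: [0.5707, 0.0239, 0.063]
tool_rot: [179.9, -0.0, 89.8]
force: [-0.5, 2.4, 4.6]
grip_width: 0.0607
grasp_force: 5.0
time_s: 26.6
tool_pos: [0.5707, 0.0237, 0.0608]
tool_rot: [179.9, -0.0, 89.8]
force: [0.5, 1.3, 3.7]
grip_width: 0.0604
grasp_force: 5.0
time_s: 26.85
tool_pos: [0.5706, 0.0236, 0.0587]
tool_rot: [179.9, -0.0, 89.7]
force: [0.7, 2.3, 4.1]
grip_width: 0.0605
grasp_force: 5.0
```

```bash
python3 -m creep '0 0 0 0 0.064; 0 0 0 0 0.068; 0 0 0 0 0.075;0 0 0 0 0.087;0 0 0 0 0.087; 0 0 0.04 0 0.087; 0 0 0.05 0 0.087; 0 0 0.05 0 0.087'; python3 -m creep '-0.006 0.055 0 0 0.087; -0.007 0.06 0 0 0.087; -0.008 0.06 0 0 0.087;-0.008 0.06 0 0 0.087; 0 0.033 0 0 0.087; 0 0 0 0 0.087'; python3 up.py
```

```text
time_s: 27.85
tool_pos: [0.57, 0.0236, 0.2001]
tool_rot: [-180.0, 0.0, 89.8]
force: [0.7, -1.1, -0.7]
grip_width: 0.087
grasp_force: 0.0
time_s: 28.6
tool_pos: [0.5395, 0.2955, 0.1988]
tool_rot: [-180.0, -0.1, 90.1]
force: [0.2, -0.3, -0.2]
grip_width: 0.0873
grasp_force: 0.0
scene 0.74 656 699.4627450980392
[] [0.568 0.05  0.568 0.05 ] 0.0
['scene'] [0.5713 0.046  0.5715 0.0391] 0.046
['scene'] [0.5713 0.046  0.5715 0.0391] 0.046
top [('cup_rim', array([265.8, 165.3]), 0.87), ('cup', array([264.6, 175.7]), 0.72)]
scene [('cup_rim', array([260.7, 194. ]), 0.63), ('cup', array([259.1, 217. ]), 0.88)]
[261.44029465 166.51490714] [260.54156072 176.71896781] [261.40974845 192.0515251 ] [260.60734442 216.44784494]
```

The cup now stands upright: rim and base pixels differ as predicted for upright, at about (0.571, 0.042) and clear of the walls. On to the lid.

```bash
python3 -m creep '0.0025 -0.004 -0.04 0 0.087; 0 0 -0.055 0 0.087; 0 0 -0.05 0 0.087; 0 0 -0.025 0 0.087; 0 0 -0.009 0 0.087; 0 0 0 0 0.087; 0 0 0 0 0.02; 0 0 0 0 0.01' 30; python3 -m creep '0 0 0 0 0.01; 0 0 0 0 0.01; 0 0 0 0 0.01; 0 0 0 0 0.01'
```

```text
time_s: 30.0
tool_pos: [0.5446, 0.2879, 0.0211]
tool_rot: [179.9, -0.0, 89.7]
force: [0.4, -0.6, -0.0]
grip_width: 0.0744
grasp_force: 0.0
time_s: 30.5
tool_pos: [0.5437, 0.2875, 0.0196]
tool_rot: [-180.0, 0.0, 89.7]
force: [0.4, 0.2, 0.3]
grip_width: 0.0351
grasp_force: 0.0
```

```bash
python3 -m creep '-0.001 0.004 0 0 0.035; 0 0 0 0 0.01; 0 0 0 0 0.01; 0 0 0 0 0.01; 0 0 0 0 0.01'; python3 -m creep '0 0 0.03 0 0.01; 0 0 0.06 0 0.01; 0 0 0.06 0 0.01; 0 0 0 0 0.01;0 0 0 0 0.01'; python3 - <<'E'
from h import *
shot('top');shot('scene');o=get_obs();p=o['tool_pos'];print(p,o['force'])
z=p[2]-.02
print(locate('lid',(p[0],p[1]),[(.066,z+.008,z+.014)]))
print(locate('jar',(.5645,-.2585)))
E
```

```text
time_s: 31.12
tool_pos: [0.5424, 0.2918, 0.0197]
tool_rot: [-180.0, -0.0, 89.8]
force: [-1.6, 0.7, 1.1]
grip_width: 0.0231
grasp_force: 30.0
time_s: 31.75
tool_pos: [0.5427, 0.2906, 0.1688]
tool_rot: [-180.0, 0.1, 89.7]
force: [-0.1, -0.3, -2.0]
grip_width: 0.023
grasp_force: 30.0
[0.54195136 0.2903029  0.16746575] [-0.17979683  0.48810336 -2.08669859]Traceback (most recent call last):
  File "<stdin>", line 4, in <module>
  File "h.py", line 44, in locate
    return fit(ms,x0,parts or PARTS[n]),out
           ~~~^^^^^^^^^^^^^^^^^^^^^^^^^
  File "h.py", line 32, in fit
    r=minimize(f,x0,method='Nelder-Mead',options=dict(initial_simplex=[x0,[x0[0]+.012,x0[1]],[x0[0],x0[1]+.012]],xatol=3e-4,fatol=1e-4,maxiter=40))
    res = _minimize_neldermead(fun, x0, args, callback, bounds=bounds,
                               **options)
    fsim[k] = func(sim[k])
              ~~~~^^^^^^^^
    fx = function(np.copy(x), *(wrapper_args + args))
  File "h.py", line 31, in f
    return s/len(masks)
           ~^~~~~~~~~~~
ZeroDivisionError: division by zero
```

```bash
python3 -m creep '0.002 -0.03 0 0 0.01;0.002 -0.05 0 0 0.01;0.003 -0.055 0 0 0.01;0.003 -0.055 0 0 0.01;0.003 -0.055 0 0 0.01;0.003 -0.055 0 0 0.01;0.003 -0.055 0 0 0.01;0.003 -0.055 0 0 0.01'; python3 -m creep '0 -0.055 0 0 0.01;0 -0.05 0 0 0.01; 0 -0.03 0 0 0.01; 0 0 0 0 0.01;0 0 0 0 0.01'; python3 - <<'E'
from h import *
shot('top');shot('scene');o=get_obs();p=o['tool_pos'];print(p,o['force'])
z=p[2]-.02
for c in('top','scene'):
  for r in finder.masks_of('lid',c):
    if np.linalg.norm(np.array(r['xy'])-proj(c,(p[0],p[1],z)))<25: print(c,r['p'],fit({c:r['mask'].astype(float)},(p[0],p[1]),[(.066,z+.008,z+.014)]))
  for n in('jar_rim','lid_knob'):
    for r in finder.tip_of(n,c)[:2]: print(c,n,r['p'],np.round(r['xy'],1), atz(c,r['xy'],.085 if n[0]=='j' else p[2]+.019).round(4))
E
```

```text
time_s: 32.95
tool_pos: [0.5641, -0.1202, 0.1687]
tool_rot: [-179.9, -0.0, 89.8]
force: [0.5, 0.7, -1.6]
grip_width: 0.023
grasp_force: 30.0
time_s: 33.58
tool_pos: [0.5647, -0.2518, 0.1688]
tool_rot: [-179.9, -0.1, 89.8]
force: [1.5, 2.2, -0.8]
grip_width: 0.0235
grasp_force: 30.0
[ 0.56507162 -0.25128561  0.1694075 ] [-0.40691138  0.9547695  -1.07106129]
top 0.96 (array([ 0.5642, -0.225 ]), np.float64(0.561))
top jar_rim 0.77 [379.6 183.4] [ 0.5565 -0.2604  0.085 ]
top lid_knob 0.89 [169.5 239.9] [0.3574 0.2364 0.1884]
top lid_knob 0.74 [114.8 139.4] [0.5788 0.3982 0.1884]
scene 0.9 (array([ 0.5656, -0.251 ]), np.float64(0.306))
scene jar_rim 0.93 [201.9 261.6] [ 0.5569 -0.2599  0.085 ]
scene lid_knob 0.68 [329.2 147.3] [0.6876 0.2673 0.1884]
scene lid_knob 0.61 [241.1 155.5] [0.4712 0.085  0.1884]
```

```bash
python3 -m creep '0 -0.0065 -0.02 0 0.01;0 0 -0.025 0 0.01;0 0 -0.012 0 0.01;0 0 -0.003 0 0.01;0 0 0 0 0.01;0 0 -0.002 0 0.01;0 0 0 0 0.01'; python3 -m creep '0 0 -0.003 0 0.01;0 0 0 0 0.01';python3 -m creep '0 0 -0.003 0 0.01;0 0 0 0 0.01'; python3 -m creep '0 0 -0.002 0 0.01;0 0 0 0 0.01'
```

```text
time_s: 34.85
tool_pos: [0.565, -0.2601, 0.1082]
tool_rot: [180.0, 0.0, 89.7]
force: [-0.5, 0.0, -1.6]
grip_width: 0.0231
grasp_force: 30.0
time_s: 35.1
tool_pos: [0.5645, -0.26, 0.1044]
tool_rot: [-180.0, -0.0, 89.7]
force: [1.1, -0.0, -1.0]
grip_width: 0.0234
grasp_force: 30.0
time_s: 35.35
tool_pos: [0.5645, -0.2599, 0.1013]
tool_rot: [-180.0, -0.0, 89.7]
force: [-0.3, 0.5, -1.3]
grip_width: 0.0233
grasp_force: 30.0
time_s: 35.6
tool_pos: [0.5646, -0.26, 0.0995]
tool_rot: [-180.0, -0.0, 89.7]
force: [0.1, 0.0, -2.1]
grip_width: 0.0232
grasp_force: 30.0
```

```bash
python3 -m creep '0 0.0012 -0.0015 0 0.01;0 0 0 0 0.01'; python3 -m creep '0 0 -0.0015 0 0.01;0 0 0 0 0.01';python3 -m creep '0 0 -0.001 0 0.01;0 0 0 0 0.01'
```

```text
time_s: 35.85
tool_pos: [0.5647, -0.2586, 0.0981]
tool_rot: [-180.0, -0.0, 89.8]
force: [0.5, 0.3, -1.5]
grip_width: 0.0232
grasp_force: 30.0
time_s: 36.1
tool_pos: [0.5649, -0.2588, 0.0968]
tool_rot: [180.0, 0.0, 89.7]
force: [-0.6, 0.3, -1.7]
grip_width: 0.0232
grasp_force: 30.0
time_s: 36.35
tool_pos: [0.5649, -0.2588, 0.0966]
tool_rot: [180.0, 0.0, 89.7]
force: [-1.5, 0.4, 5.1]
grip_width: 0.0229
grasp_force: 30.0
```

```bash
python3 -m creep '0 0 0 0 0.035;0 0 0 0 0.06; 0 0 0 0 0.06; 0 0 0.05 0 0.06; 0 0 0.06 0 0.06; -0.03 -0.05 0.02 0 0.06;-0.03 -0.05 0 0 0.06;-0.03 -0.05 0 0 0.06'; python3 -m creep '-0.03 -0.05 0 -5 0.06;-0.03 -0.05 0 -5 0.06;-0.03 -0.05 0 -5 0.06;0 0 0 0 0.06;0 0 0 0 0.06'; python3 - <<'E'
from h import *
shot('top');shot('scene')
L=[(.066,.085,.091),(.012,.091,.123)]
print('lid',locate('lid',(.5645,-.258),L))
print('jar+lid',locate('jar',(.5645,-.258)))
print(locate('cup',(.57,.042)),locate('flask',(.59,-.063)))
E
python3 up.py; python3 -c "
from h import *
o=get_obs();print(o['tool_pos'],o['force'],o['time_s'])"
```

```text
time_s: 37.35
tool_pos: [0.4739, -0.4104, 0.2262]
tool_rot: [180.0, 0.1, 89.8]
force: [0.8, -0.8, 0.9]
grip_width: 0.0598
grasp_force: 0.0
time_s: 37.98
tool_pos: [0.3851, -0.5583, 0.2252]
tool_rot: [180.0, -0.1, 74.8]
force: [1.1, 0.5, 0.4]
grip_width: 0.0603
grasp_force: 0.0
lid ((array([ 0.5655, -0.259 ]), np.float64(0.032)), {'top': (array([ 0.565 , -0.2598]), np.float64(0.027)), 'scene': (array([ 0.5662, -0.2586]), np.float64(0.032))})
jar+lid ((array([ 0.5642, -0.2583]), np.float64(0.626)), {'scene': (array([ 0.5642, -0.2583]), np.float64(0.626))})
((array([0.5725, 0.0397]), np.float64(0.061)), {'top': (array([0.5715, 0.0388]), np.float64(0.08)), 'scene': (array([0.5721, 0.0405]), np.float64(0.034))}) ((array([ 0.5929, -0.0637]), np.float64(0.191)), {'top': (array([ 0.5922, -0.0644]), np.float64(0.185)), 'scene': (array([ 0.5919, -0.0605]), np.float64(0.188))})
top 0.71 613 655.0117647058823
scene 0.87 682 699.4627450980392
['top'] [0.5739 0.0383 0.5699 0.0387] 0.043
['scene'] [0.5716 0.0412 0.5718 0.04  ] 0.035
['top', 'scene'] [0.5737 0.0392 0.5713 0.0394] 0.052
top [('cup_rim', array([265.7, 168.5]), 0.78), ('cup', array([268.5, 176.4]), 0.84)]
scene [('cup_rim', array([259.7, 194.3]), 0.75), ('cup', array([258.3, 215.1]), 0.83)]
[261.44029465 166.51490714] [260.54156072 176.71896781] [261.40974845 192.0515251 ] [260.60734442 216.44784494]
[ 0.38472902 -0.55881183  0.22564685] [ 0.53229394 -0.07700069  0.25072227] 38.875
```

The lid's silhouette fits the seated height and centre, and the cup is upright on its half of the tray. The vial hasn't moved, so I'm handing in.

```bash
python3 -c "
from cell import ticket
print(ticket.sign_off())"
```

```text
the job is handed in; nothing more can be done
None
```

I handed the job in at about 39 s; no verdict came back. My last camera check had the stoppers in the jar (they overlap, so I couldn't count all six), the lid seated flat, the empty cup upright on its half of the tray, and the vial where it started.

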